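# Put the bayonet cap of a pipe lamp at its test mark and hold it

### The job

Level the tilted green lamp head by its black paddle so that its mouth faces straight up, then fit the loose bayonet cap: let its two pins drop through the slots at the white marks until it sits flush. Turn the cap clockwise (seen from above) until its grip bar points at the orange test mark, halfway to the red one, without ever running into the lock click, and finish still gripping the cap there, motionless, with the lamp head still level. Leave the other things on the bench where they are.

Things in the scene. Friction and masses are not known exactly. Their poses are not given: they have to be found in the camera images.
- stand_foot (a point): centre of the underside of the fixed lamp stand (steel floor flange 116 mm wide, U-shaped pipe yoke). Its x axis runs along the yoke: the head's tilt axis is parallel to it, 140 mm above this point. The yoke arms (20 mm pipe) stand at x = +-68 mm, with bosses reaching 153 mm up and 79 mm out.
- lamp_head (a joint): tilt of the green lamp head about its x axis, rad: 0 = level (mouth up), positive = paddle raised, mouth leaning to the other side; limits -0.4 to 0.9. A stiff friction joint (0.8 N m, some 8 N on the paddle) that stays where it is put.
- head_paddle (a point): centre of the upper face of the black paddle, 24 mm (x) by 40 mm (y), 10 mm thick, 102 mm from the tilt axis along the head's +y; axes as the head's. With the head level this face is 140 mm above the bench, at the height of the tilt axis. Pressing it down lowers the tilt value.
- head_mouth (a point): centre of the green lamp head's mouth in the plane of its rim, 20 mm above the tilt axis. Head axes: z out of the mouth, x through both slots, y to the paddle. Can 92 mm across; round opening 64 mm wide in a flange 6 mm thick, two slots at +x and -x, 13 mm wide, reaching 42 mm from the centre. Below the flange the pins can turn only clockwise seen from above (negative about z).
- head_slot (a point): white mark on the rim at the +x slot, 44 mm from the mouth's centre (its twin at -x): here the pins go in.
- head_test_mark (a point): orange test mark on the rim, 44 mm from the mouth's centre, 40 degrees clockwise of the white one (its twin opposite). The red lock mark is another 40 degrees on; the sprung click is met about 56 degrees from the white mark, a solid stop at about 80.
- cap: bayonet cap, 140 g, 58 mm tall, standing on its plug. Origin at the centre of the plug's underside, z up. Plug 60 mm across, 18 mm long, chamfered; black disc 80 mm across, z 18 to 26 mm. Two round-ended steel pins 8 mm thick along +x and -x at z = 5 mm, tips 38 mm from the axis. A half turn makes no difference. Seated, the origin is 18 mm below the mouth's centre; once turned it can lift up to 3 mm.
- cap_grip (a point): on the axis of the cap's grey grip bar, 8 mm below its top, 50 mm above the cap's origin; axes as the cap's. The bar is 54 mm long (x, above the pins, white line along it), 18 mm wide (y) and stands 32 mm high, from z = 26 to 58 mm of the cap.
- cap_pin (a point): tip of the cap's +x pin, 38 mm from the cap's axis and 5 mm above its origin.
- tee: bystander: galvanised pipe tee, 80 mm long, 44 mm thick, lying
- wrench: bystander: steel wrench lying flat
- jar: bystander: amber jar with steel cap, 60 mm wide, 85 mm tall
- flange: bystander: dark pipe floor flange, 90 mm wide, 24 mm tall
- coupling: bystander: steel pipe coupling standing up, 38 mm wide and tall
- carton: bystander: small cardboard carton 120 x 90 x 60 mm
- powerpack: bystander: white flat power pack 70 x 130 x 16 mm
Mind the look-alikes: they are no part of the job. What is shaped like the cap but blue, turquoise or yellow is not meant.

How it is judged:
On the way, in this order (a step that is already met when the one before it is completed fails the run):
1. the lamp head is level (within 0.1 rad) (value of joint lamp_head between -0.1 and 0.1 rad), for 0.2 s.
2. the cap sits flush in the level head with its pins still at the slots (all of step 1 and z of cap in the frame of head_mouth below -0.0135 m and horizontal distance between cap and head_mouth below 0.008 m and angle between the z axis of cap and the z axis of head_mouth, either way round below 0.12 rad and angle between the x axis of cap and the x axis of head_mouth, either way round below 0.25 rad), for 0.1 s.
At the end, for the whole second after the job is handed in: The head is level within 0.1 rad; the cap sits in its mouth (origin at least 13.5 mm below the rim, within 8 mm of the centre, upright to it within 0.12 rad), turned clockwise 28 to 52 degrees from the slots; it is at rest and the fingers still grip it with over 1 N (all of step 1 and z of cap in the frame of head_mouth below -0.0135 m and horizontal distance between cap and head_mouth below 0.008 m and angle between the z axis of cap and the z axis of head_mouth, either way round below 0.12 rad and angle between the x axis of cap and the x axis of head_mouth, either way round between 0.49 and 0.91 rad and ((x of cap_pin in the frame of head_mouth above 0 m and y of cap_pin in the frame of head_mouth below 0 m) or (x of cap_pin in the frame of head_mouth below 0 m and y of cap_pin in the frame of head_mouth above 0 m)) and contact force between the fingers and cap above 1 N and linear speed of cap below 0.02 m/s and angular speed of cap below 0.15 rad/s); the arm keeps its last pose, push and grip.
It fails at once if the seated cap was turned over 57 degrees, into the lock click (z of cap in the frame of head_mouth below -0.0135 m and horizontal distance between cap and head_mouth below 0.008 m and angle between the x axis of cap and the x axis of head_mouth, either way round above 1 rad).
It fails at once if another thing on the bench was moved over 30 mm (distance of any of tee, wrench, jar, flange, coupling, carton, powerpack from where it was at the start of the episode above 0.03 m).
It also fails if it takes over 50 s, if anything falls off the work surface, if the arm or the gripper's body presses on something with over 40 N, if the wrist force passes 120 N, or if a joint passes its speed limit or range.

### The arm

A 6-joint arm with a two-finger parallel gripper is mounted at the origin on the work surface. World frame = base frame: x ahead of the robot, y to its left, z up, the work surface at z = 0. Lengths are in m, angles in rad, forces in N, time in s.
With the tool pointing down it reaches from about 0.35 to 0.975 m from the base axis. Payload 4.9 kg.
Tool frame: the origin (TCP) lies at the very end of the fingers, on their centre line; the grasp point (between the pads) lies 19 mm behind it; x points along the fingers, y is the direction in which the jaws open and shut, and the axes are right-handed (so a half turn about x gives the same grasp; the last joint's range is limited). The gripper opens to 85 mm and grips with 20 to 120 N. Pads are 22 mm wide; open, the fingers measure 114 mm over their backs; the gripper's body (76 mm by 85 mm) begins 54 mm behind the grasp point. The pads swing forward as they close: fully open they stand 13 mm farther back than shut.
Start: joints at [-1.261, 0.053, 1.613, -0, 1.476, -0.119], TCP at [0.26, -0.568, 0.231] pointing down, gripper open.
Joint ranges: [-3.01, 3.01], [-1.01, 2.22], [0.06, 2.58], [-1.02, 4.17], [0.09, 2.62], [-3.14, 3.14]. Speed limits (rad/s): [2.57, 2.57, 3.14, 3.14, 3.14, 3.14].

### API

Orientations are given as a rotation vector (axis times angle).
In Python, from station import ctrl gives the robot as it stands. The module is installed in compiled form; this text tells all that it offers.
- The arm moves only by the shell command python3 -m handwheel 'ROWS' [FORCE]. ROWS is JSON, one flat list of numbers, 7 for each row, row after row: the opening, from 0 (shut) to 1 (fully open), then the shift along the tool's x, y, z in m, then the turn, a rotation vector about the tool's x, y, z in degrees. A call has 1 to 12 rows; each row is the pose to reach, as a shift and turn from the pose commanded when the call began, along the tool's axes at that moment; what a row does not reach only later rows make up. A row lasts 1/12 s, in which the tool goes at most 41.7 mm and 7.16 degrees, less where a joint would pass 70% of its speed; a pose out of reach is approached as far as the arm can. A call with a gripper value outside its range is refused whole. The fingers move at their own pace and stop on an object; FORCE is the grip in N (left out, the last holds). Time passes only in rows, so rows that repeat a pose let the fingers close. It gives the time, the measured TCP pose, the force and the opening at its end, in the units of the state.
- ctrl.get_obs(): the state, without advancing time (a new reading comes with each control period).
- ctrl.get_image(name): name is "side" or "top"; returns (picture, depth): 480x640x3 uint8, blue, green, red; 480x640 float32, m along the optical axis (not along the pixel's ray), 0 where there is no reading.
- ctrl.camera_params(name): a dict with "fov_y" (degrees; the focal length in pixels is half the picture's height over the tangent of half this angle, whatever the lens; pixels are square), "cx", "cy" (the principal point, pixels), "dist_coeffs" ([k1, k2, p1, p2, k3] as OpenCV has them; the pictures are not rectified), "R" (3x3) and "t" (3): a world point X has camera coordinates R X + t. Camera axes: x right, y down, z forward; pixel columns grow to the right and rows downward; lengths in m; the calibration is good to about 2 mm. A picture is of the moment at which its call begins. camera_params takes no time and is no camera call.
- ctrl.finish_job(): hands the job in, once; it reports no verdict.
The state is a dict: "t": time; "q": joint angles; "dq": joint speeds; "effort": joint torques, N m; "tool_pos": TCP position; "tool_rot": TCP orientation; "contact_force": force on the tool from outside, world axes, zero at the start; "wrist_torque": the same for the moment, N m; "opening": finger opening in m.
Only numpy, scipy, OpenCV 4.12 (cv2) and the standard library are available. Lean on these libraries where they do the work, as an engineer would, in place of code of your own. Each camera call takes 0.05 s, during which the arm holds its last target.

## Working session

There is one attempt and no reset: what is moved stays moved. The work goes in short steps, Python scripts to look and compute and a shell command to move; the robot and the scene stay as the last step left them, time stands still between calls to the robot, and variables do not carry over. Pictures are saved under pics/ and viewed, and the job is handed in when it is done.

```bash
mkdir -p pics; ls
cat > h.py <<'E'
import numpy as np, cv2
from station import ctrl
def grab(tag):
    o={}
    for n in("side","top"):
        im,d=ctrl.get_image(n); cv2.imwrite(f"pics/{tag}_{n}.png",im); np.savez(f"pics/{tag}_{n}.npz",im=im,d=d); o[n]=(im,d)
    return o
def cam(n):
    p=ctrl.camera_params(n); f=240/np.tan(np.radians(p["fov_y"])/2)
    return np.array([[f,0,p["cx"]],[0,f,p["cy"]],[0,0,1]]),np.array(p["dist_coeffs"],float),np.array(p["R"]),np.array(p["t"])
def ray(n,uv):
    K,D,R,t=cam(n); u=cv2.undistortPoints(np.array(uv,float).reshape(-1,1,2),K,D).reshape(-1,2)
    d=np.c_[u,np.ones(len(u))]@R; return -R.T@t,d
def onplane(n,uv,z):
    c,d=ray(n,uv); return c+d*((z-c[2])/d[:,2])[:,None]
def bydepth(n,uv,dep):
    c,d=ray(n,uv); return c+d*np.asarray(dep).reshape(-1,1)
def proj(n,X):
    K,D,R,t=cam(n); return cv2.projectPoints(np.array(X,float).reshape(-1,3),cv2.Rodrigues(R)[0],t,K,D)[0].reshape(-1,2)
def tri(uva,uvb):
    (c1,d1),(c2,d2)=ray("side",uva),ray("top",uvb); A=np.c_[d1[0],-d2[0]]
    s=np.linalg.lstsq(A,c2-c1,rcond=None)[0]; a=c1+s[0]*d1[0]; b=c2+s[1]*d2[0]; return (a+b)/2,np.linalg.norm(a-b)
E
python3 - <<'E'
from h import *
grab("a")
for n in("side","top"): 
    p=ctrl.camera_params(n);print(n,p["fov_y"],p["dist_coeffs"],-np.array(p["R"]).T@p["t"])
print(ctrl.get_obs())
E
```

```text
pics
side 53.62791018995759 [-0.02642243  0.          0.          0.          0.        ] [0.00193159 0.83010954 0.73609825]
top 49.8360650452734 [-0.13537245  0.          0.          0.          0.        ] [0.31804226 0.03303951 1.46378442]
{'t': 0.1, 'q': array([-1.26099535e+00,  5.33178552e-02,  1.61417509e+00,  4.05125534e-05,
        1.47601449e+00, -1.18960159e-01]), 'dq': array([ 0.00016368, -0.00063301, -0.00328847, -0.00039974, -0.00029887,
        0.00095359]), 'effort': array([ 1.54297768e-04, -3.94900990e+01, -3.71363318e+01, -1.43157299e-04,
        3.90902802e-03, -4.39359354e-06]), 'tool_pos': array([ 0.25969729, -0.56785991,  0.23015823]), 'tool_rot': array([ 1.98511329,  0.43417912, -1.98540238]), 'contact_force': array([-0.7794798 , -0.20709482, -0.42083022]), 'wrist_torque': array([ 0.00403166,  0.02797531, -0.03511496]), 'opening': 0.0851917079406191}
```

View pics/a_side.png

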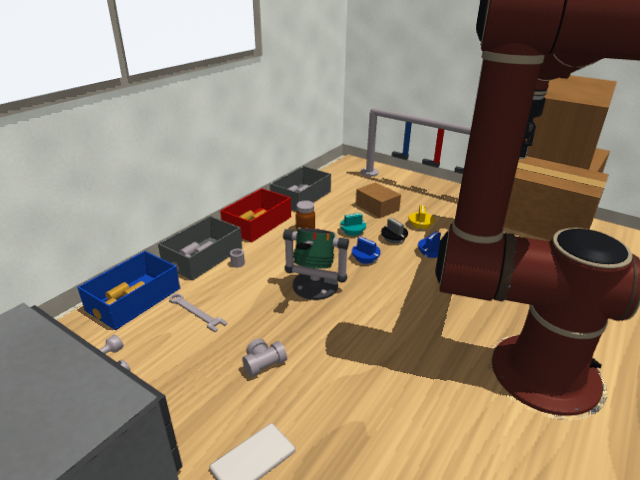

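View pics/a_top.png

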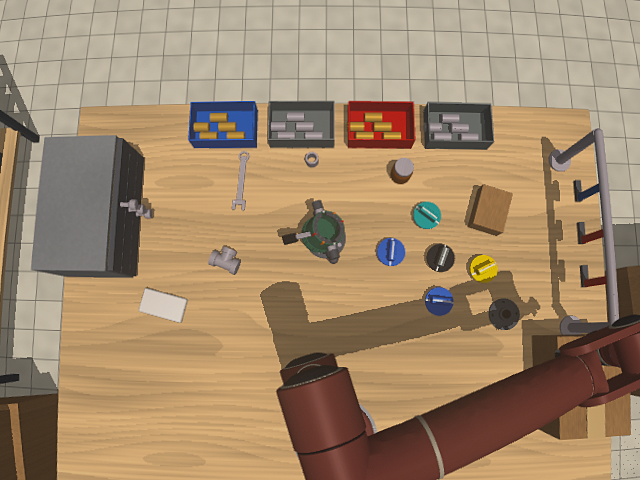

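The candidates for the cap, in top-view pixels:
- black disc with grey bar (440,257)
- blue (390,251)
- blue (439,301)
- turquoise (427,215)
- yellow (484,268)
- dark flange (504,313)

By its description the cap is the black one, seen at side (395,231). I'll check it in close crops.

Run:
```python
from h import *
t=cv2.imread("pics/a_top.png");s=cv2.imread("pics/a_side.png")
a=cv2.resize(t[180:330,270:470],(800,600),interpolation=cv2.INTER_CUBIC);cv2.imwrite("pics/a_ct.png",a)
b=cv2.resize(s[185:305,270:430],(800,600),interpolation=cv2.INTER_CUBIC);cv2.imwrite("pics/a_cs.png",b)
```

```text
(no output)
```

View pics/a_ct.png

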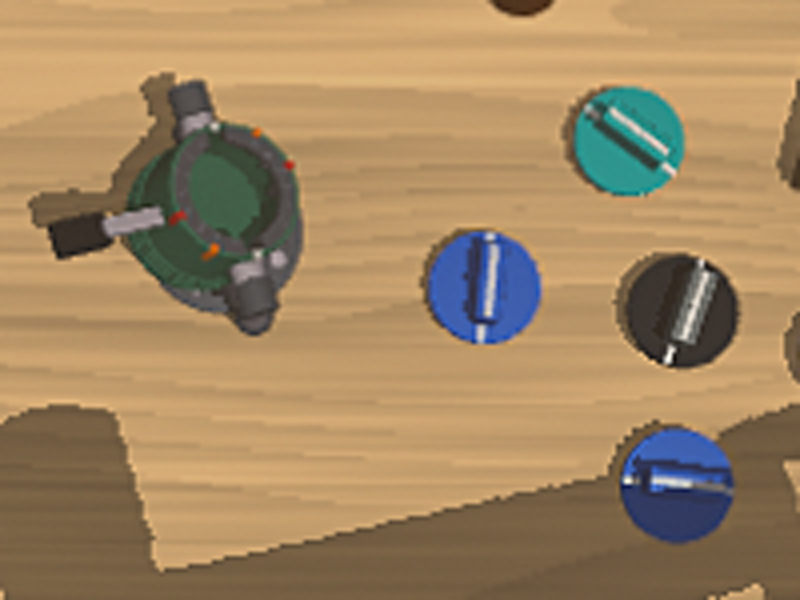

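View pics/a_cs.png

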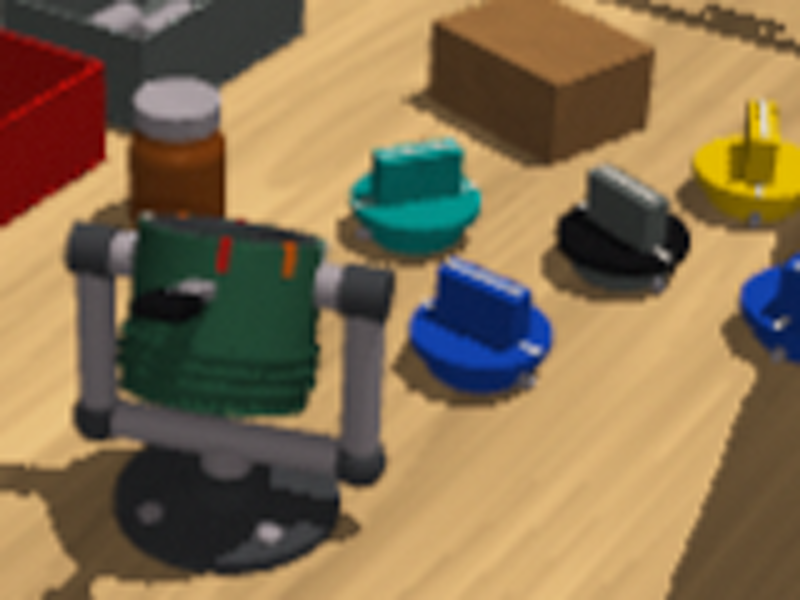

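The crops confirm it. The black disc with the grey bar, at top (440,257) and side (397,233), is the only non-coloured cap. The head leans to image-right with its paddle raised at top (289,239), and the white, orange and red marks run clockwise. Next I measure.

Run:
```python
from h import *
z=np.load("pics/a_top.npz");im,d=z["im"],z["d"]
v,u=np.mgrid[180:330,270:470]; u=u.ravel();v=v.ravel()
P=bydepth("top",np.c_[u,v],d[v,u]); ok=d[v,u]>0
hsv=cv2.cvtColor(im,cv2.COLOR_BGR2HSV)[v,u]
def rep(n,m):
    Q=P[m]; print(n,m.sum(),Q.mean(0).round(4),"min",Q.min(0).round(4),"max",Q.max(0).round(4))
# bench check
m=(u>410)&(u<425)&(v>270)&(v<285);rep("bench",m)
cx=(abs(u-440)<20)&(abs(v-257)<20)
m=cx&(P[:,2]>0.05);rep("bar",m)
Q=P[m][:,:2];c=Q.mean(0);w,V=np.linalg.eigh(np.cov((Q-c).T));print("bar dir deg",np.degrees(np.arctan2(V[1,1],V[0,1])),np.sqrt(w*12),(Q@V).max(0)-(Q@V).min(0), "mid",(((Q@V).max(0)+(Q@V).min(0))/2)@V.T)
m=cx&(P[:,2]>0.018)&(P[:,2]<0.05);rep("disc",m)
m=cx&(P[:,2]>0.018);Q=P[m]
(cc,r)=cv2.minEnclosingCircle(Q[abs(Q[:,2]-.026)<.006][:,:2].astype(np.float32));print("disc circle",cc,r)
m=(u<300)&(u>270)&(v>225)&(v<250)&(P[:,2]>0.1);rep("paddle",m)
Q=P[m];
for q in Q[np.argsort(Q[:,1])][::6]: print(q.round(3))
for nm,(a,b,c2,e) in dict(up=(308,330,195,215),lo=(322,345,240,266)).items():
    m=(u>a)&(u<b)&(v>c2)&(v<e)&(P[:,2]>0.12);rep("boss "+nm,m)
```

```text
bench 196 [ 0.4453 -0.2338  0.0008] min [ 0.4264 -0.2535 -0.0062] max [ 0.4641 -0.2147  0.0117]
bar 147 [ 0.4922 -0.2821  0.1161] min [ 0.318  -0.3145  0.05  ] max [0.5274 0.033  1.4638]
bar dir deg 120.00764641701613 [0.03693424 0.26191548] [0.04449079 0.40245567] mid [ 0.41251032 -0.14477831]
disc 489 [ 0.4982 -0.2935  0.0278] min [ 0.4608 -0.3356  0.0183] max [ 0.5384 -0.2567  0.0494]
disc circle (0.499997079372406, -0.29641056060791016) 0.041022319346666336
paddle 162 [0.5228 0.115  0.2148] min [0.318  0.033  0.1711] max [0.5426 0.1383 1.4638]
[0.318 0.033 1.464]
[0.537 0.096 0.178]
[0.54  0.099 0.175]
[0.531 0.101 0.179]
[0.526 0.103 0.18 ]
[0.539 0.104 0.178]
[0.534 0.106 0.179]
[0.533 0.108 0.183]
[0.526 0.109 0.177]
[0.521 0.111 0.182]
[0.542 0.111 0.179]
[0.523 0.113 0.181]
[0.52  0.115 0.187]
[0.523 0.116 0.182]
[0.532 0.118 0.189]
[0.528 0.119 0.18 ]
[0.53  0.121 0.186]
[0.517 0.123 0.19 ]
[0.528 0.123 0.183]
[0.522 0.125 0.191]
[0.53  0.126 0.184]
[0.527 0.128 0.188]
[0.519 0.13  0.193]
[0.527 0.13  0.189]
[0.512 0.133 0.189]
[0.522 0.133 0.187]
[0.525 0.136 0.188]
boss up 162 [0.6092 0.0452 0.1687] min [0.318  0.0201 0.13  ] max [0.6347 0.0645 1.4638]
boss lo 217 [0.5056 0.0139 0.1523] min [ 0.4796 -0.0059  0.1201] max [0.5281 0.0354 0.1723]
```

Run:
```python
from h import *
z=np.load("pics/a_top.npz");im,d=z["im"],z["d"]
hsv=cv2.cvtColor(im,cv2.COLOR_BGR2HSV)
v,u=np.mgrid[0:480,0:640];P=np.full((480,640,3),np.nan)
P=bydepth("top",np.c_[u.ravel(),v.ravel()],d.ravel()).reshape(480,640,3);P[d<=0]=np.nan
Z=P[...,2]
w=np.zeros((480,640),bool);w[235:282,418:462]=1
# cap bar
m=w&(Z>.047)&(Z<.07)&(d>0); uv=np.c_[u[m],v[m]]
Q=onplane("top",uv,0.058)[:,:2];r=cv2.minAreaRect(Q.astype(np.float32));print("bar depthmask",m.sum(),Q.mean(0),r)
c=Q.mean(0);W,V=np.linalg.eigh(np.cov((Q-c).T));print("dir",np.degrees(np.arctan2(V[1,1],V[0,1])),np.sqrt(W*12))
# disc: dark or bar -> not wood: saturation
m=w&(hsv[...,1]<75)|w&(hsv[...,2]<75); m=cv2.morphologyEx(m.astype(np.uint8),cv2.MORPH_OPEN,np.ones((3,3)))
n,l,st,ce=cv2.connectedComponentsWithStats(m);k=1+np.argmax(st[1:,4]);print(st[k])
ct=max(cv2.findContours((l==k).astype(np.uint8),0,1)[0],key=len).reshape(-1,2)
Q=onplane("top",ct,0.026)[:,:2].astype(np.float32);print("disc ell",cv2.fitEllipse(Q),cv2.minEnclosingCircle(Q))
# white stripe bright
b=w&(hsv[...,2]>190)&(hsv[...,1]<60);uv=np.c_[u[b],v[b]];print("bright",uv.tolist())
# bosses: dark grey
reg=np.zeros_like(w);reg[195:270,300:350]=1
m=reg&(Z>.125)&(Z<.165)&(hsv[...,1]<60)&(d>0);n,l,st,ce=cv2.connectedComponentsWithStats(m.astype(np.uint8))
for k in range(1,n):
    if st[k,4]>15:
        q=P[l==k];print("grey",st[k],np.median(q,0).round(4),q.min(0).round(4),q.max(0).round(4))
# marks
for nm,(lo,hi) in dict(orange=((8,150,150),(18,255,255)),red=((0,150,110),(6,255,255))).items():
    mm=(cv2.inRange(hsv,lo,hi)>0)&reg
    n,l,st,ce=cv2.connectedComponentsWithStats(mm.astype(np.uint8))
    for k in range(1,n):print(nm,ce[k],st[k,4],np.median(P[l==k],0).round(4))
# flange foot dark z~0..0.02 nearby
```

```text
bar depthmask 145 [ 0.49942637 -0.29539247] ((0.4985840618610382, -0.2949826419353485), (0.02015708200633526, 0.057674240320920944), 69.74462890625)
dir 158.23395989321128 [0.02011849 0.0556972 ]
[427 244  27  28 603]
disc ell ((0.499270498752594, -0.29452797770500183), (0.07538139820098877, 0.07765878736972809), 58.248355865478516) ((0.5000967979431152, -0.2936164438724518), 0.040266554802656174)
bright [[445, 245], [446, 248], [446, 249], [445, 250], [446, 250], [445, 251], [445, 252], [444, 253], [445, 253], [444, 254], [443, 255], [444, 255], [443, 256], [444, 256], [443, 257], [442, 258], [443, 258], [442, 259], [443, 259], [442, 260], [441, 261], [442, 261], [441, 262], [442, 262], [441, 263], [440, 264], [441, 264], [437, 267], [438, 267], [437, 268], [436, 269], [437, 269], [436, 270]]
grey [312 201  33  59 476] [0.559  0.012  0.1505] [ 0.4796 -0.019   0.1252] [0.6315 0.0645 0.1649]
grey [304 231   8   7  24] [0.5407 0.0737 0.1617] [0.5364 0.0661 0.1346] [0.5517 0.0839 0.1648]
grey [311 243  10   6  19] [0.5161 0.0536 0.1419] [0.5105 0.0431 0.1268] [0.5217 0.0668 0.1517]
orange [334.  212.5] 4 [0.6017 0.0071 0.1491]
orange [343. 221.] 1 [ 0.581  -0.0167  0.1378]
orange [323.16666667 242.        ] 6 [0.5203 0.0354 0.1686]
red [341.66666667 220.66666667] 3 [ 0.5807 -0.0139  0.1415]
red [314.         233.83333333] 6 [0.5396 0.0581 0.1777]
```

```bash
cat >> h.py <<'E'
from scipy.spatial.transform import Rotation as Ro
def tool():
    o=ctrl.get_obs(); return np.array(o["tool_pos"]),Ro.from_rotvec(o["tool_rot"]),o
def goto(p,yawy=None):
    """shift in tool axes (mm) to world p; turn rotvec deg to point x down with tool y at yaw yawy"""
    T,R,o=tool(); s=R.inv().apply(np.array(p)-T); print("t",round(o["t"],2),"tcp",T.round(4),"shift",s.round(4),"yaw_y",np.degrees(np.arctan2(*R.as_matrix()[1::-1,1])).round(2), "F",np.round(o["contact_force"],1),"open",round(o["opening"],4),"q6",round(o["q"][5],2))
    if yawy is not None:
        a=np.radians(yawy);y=np.array([np.cos(a),np.sin(a),0]);x=np.array([0,0,-1.]);M=np.c_[x,y,np.cross(x,y)]
        print("turn",np.degrees((R.inv()*Ro.from_matrix(M)).as_rotvec()).round(2))
E
python3 - <<'E'
from h import *
T,R,o=tool();print(R.as_matrix().round(3))
goto([.528,.127,.24],-21.8+90)
goto([.528,.127,.24],-21.8-90)
E
```

```text
[[-0.001  0.416 -0.909]
 [ 0.002 -0.909 -0.416]
 [-1.    -0.002 -0.   ]]
t 0.1 tcp [ 0.2597 -0.5679  0.2302] shift [-0.0087 -0.5204 -0.5329] yaw_y -65.43 F [-0.8 -0.2 -0.4] open 0.0852 q6 -0.12
turn [-1.3363e+02 -1.3000e-01  4.0000e-02]
t 0.1 tcp [ 0.2597 -0.5679  0.2302] shift [-0.0087 -0.5204 -0.5329] yaw_y -65.43 F [-0.8 -0.2 -0.4] open 0.0852 q6 -0.12
turn [4.637e+01 3.000e-02 1.100e-01]
```

```bash
R="0,-0.02,-0.520,-0.533,0,0,0"; python3 -m handwheel '[0,-0.02,-0.520,-0.533,0,0,0, 0,-0.02,-0.520,-0.533,0,0,0, 0,-0.02,-0.520,-0.533,0,0,0, 0,-0.02,-0.520,-0.533,0,0,0, 0,-0.02,-0.520,-0.533,0,0,0, 0,-0.02,-0.520,-0.533,0,0,0, 0,-0.02,-0.520,-0.533,0,0,0, 0,-0.02,-0.520,-0.533,0,0,0, 0,-0.02,-0.520,-0.533,0,0,0, 0,-0.02,-0.520,-0.533,0,0,0, 0,-0.02,-0.520,-0.533,0,0,0, 0,-0.02,-0.520,-0.533,0,0,0]' 30; python3 -c "
from h import *
goto([.528,.127,.25])"
```

```text
t: 1.1
tool_pos: [0.4401, -0.1001, 0.2445]
tool_rot: [1.985, 0.432, -1.984]
contact_force: [1.4, -0.1, 0.8]
opening: 0.0001
t 1.1 tcp [ 0.4401 -0.1001  0.2445] shift [-0.0055 -0.17   -0.1743] yaw_y -65.45 F [ 1.4 -0.1  0.8] open 0.0001 q6 0.75
```

```bash
python3 -m handwheel '[0,-0.005,-0.165,-0.170,0,0,0, 0,-0.005,-0.165,-0.170,0,0,0, 0,-0.005,-0.165,-0.170,0,0,0, 0,-0.005,-0.165,-0.170,0,0,0, 0,-0.005,-0.165,-0.170,0,0,0, 0,-0.005,-0.165,-0.170,0,0,0, 0,-0.005,-0.165,-0.170,0,0,0, 0,-0.005,-0.165,-0.170,0,0,0, 0,-0.005,-0.165,-0.170,0,0,0]'; python3 -c "
from h import *
goto([.528,.127,.20])"
```

```text
t: 1.85
tool_pos: [0.5257, 0.1182, 0.2491]
tool_rot: [1.983, 0.432, -1.986]
contact_force: [0.2, -0.4, 1.2]
opening: -0.0002
t 1.85 tcp [0.5257 0.1182 0.2491] shift [ 0.0491 -0.0071 -0.0058] yaw_y -65.42 F [ 0.2 -0.4  1.2] open -0.0002 q6 1.23
```

```bash
python3 -m handwheel '[0,0.03,-0.007,-0.006,0,0,0, 0,0.05,-0.007,-0.006,0,0,0, 0,0.058,-0.007,-0.006,0,0,0, 0,0.064,-0.007,-0.006,0,0,0, 0,0.07,-0.007,-0.006,0,0,0, 0,0.076,-0.007,-0.006,0,0,0, 0,0.082,-0.007,-0.006,0,0,0, 0,0.088,-0.007,-0.006,0,0,0, 0,0.094,-0.007,-0.006,0,0,0, 0,0.100,-0.007,-0.006,0,0,0, 0,0.105,-0.007,-0.006,0,0,0, 0,0.106,-0.007,-0.006,0,0,0]'; python3 -c "
from h import *
goto([.528,.127,.14]); grab('b')"
```

```text
t: 2.85
tool_pos: [0.5305, 0.128, 0.1468]
tool_rot: [1.993, 0.434, -1.98]
contact_force: [-0.4, 5.3, 6.9]
opening: -0.0
t 2.85 tcp [0.5305 0.128  0.1468] shift [ 0.0068 -0.0001  0.0027] yaw_y -65.52 F [-0.4  5.3  6.9] open -0.0 q6 1.24
```

```bash
python3 -m handwheel '[0,0.003,0,0,0,0,0, 0,0.005,0,0,0,0,0, 0,0.006,0,0,0,0,0, 0,0.006,0,0,0,0,0]'; python3 -c "
from h import *
goto([.528,.127,.14])"
```

```text
t: 3.28
tool_pos: [0.5305, 0.1278, 0.1411]
tool_rot: [1.992, 0.433, -1.98]
contact_force: [-0.7, 3.9, 6.6]
opening: -0.0003
t 3.28 tcp [0.5305 0.1278 0.1411] shift [ 0.0011 -0.0003  0.0026] yaw_y -65.52 F [-0.7  3.9  6.6] open -0.0003 q6 1.24
```

```bash
python3 -m handwheel '[0,0.001,0,0,0,0,0, 0,0.001,0,0,0,0,0, 0,0.001,0,0,0,0,0, 0,-0.03,0,0,0,0,0, 0,-0.06,0,0,0,0,0, 0,-0.1,0,0,0,0,0, 0,-0.1,0.04,0.04,0,0,0, 0,-0.1,0.06,0.06,0,0,0, 0,-0.1,0.09,0.09,0,0,0, 0,-0.1,0.12,0.12,0,0,0, 0,-0.1,0.15,0.15,0,0,0, 0,-0.1,0.18,0.18,0,0,0]'
python3 - <<'E'
from h import *
o=grab('c')
goto([.4992,-.295,.09],-111.8);goto([.4992,-.295,.09],68.2)
t=o["top"][0];s=o["side"][0]
cv2.imwrite("pics/c_ct.png",cv2.resize(t[190:280,270:390],(800,600),interpolation=cv2.INTER_CUBIC))
cv2.imwrite("pics/c_cs.png",cv2.resize(s[215:305,270:390],(800,600),interpolation=cv2.INTER_CUBIC))
E
```

```text
t: 4.28
tool_pos: [0.4402, -0.1093, 0.239]
tool_rot: [1.987, 0.429, -1.982]
contact_force: [0.8, -0.9, 0.3]
opening: 0.0001
t 4.38 tcp [ 0.4396 -0.1124  0.239 ] shift [0.1496 0.1905 0.0198] yaw_y -66.01 F [-0.5  0.7 -0.4] open 0.0003 q6 0.74
turn [45.79 -0.09 -0.18]
t 4.38 tcp [ 0.4396 -0.1124  0.239 ] shift [0.1496 0.1905 0.0198] yaw_y -66.01 F [-0.5  0.7 -0.4] open 0.0003 q6 0.74
turn [-1.3421e+02  2.2000e-01 -1.1000e-01]
```

View pics/c_ct.png

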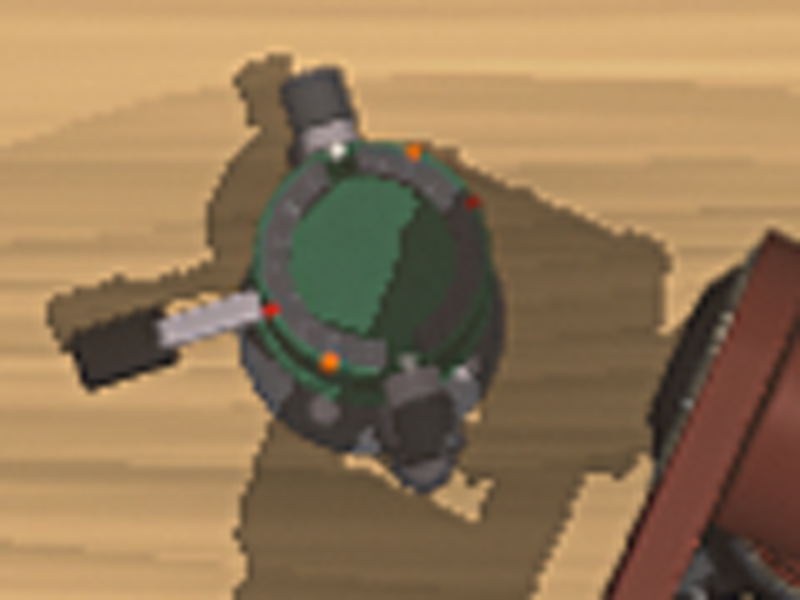

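View pics/c_cs.png

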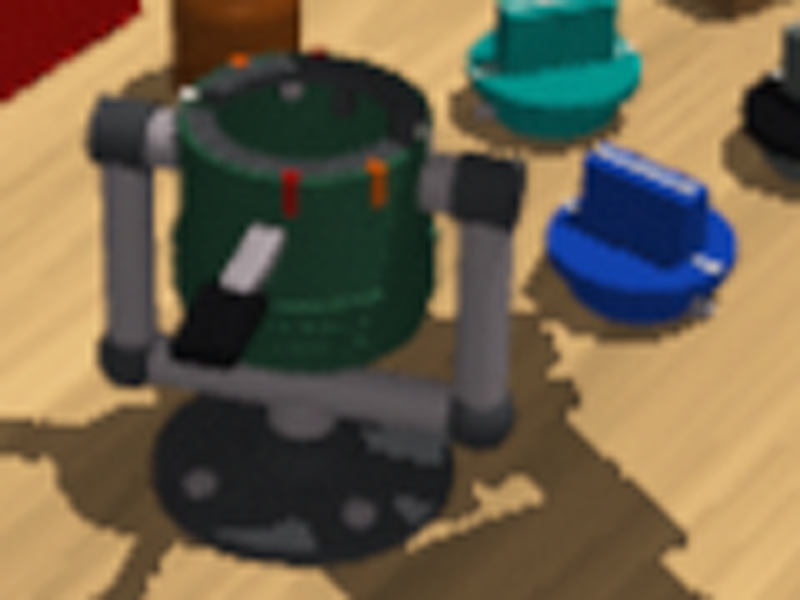

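The head now looks level. In the crop, top marks: white (338,150), orange (415,152) and (330,362), red (473,202) and (271,311). I'll measure the rim frame and its tilt.

Run:
```python
from h import *
for tag in 'c',:
    im=np.load("pics/c_top.npz");d=im["d"];im=im["im"]
    sim=np.load("pics/c_side.npz")["im"]
def cent(im,uv,kind,r=4):
    u0,v0=int(round(uv[0])),int(round(uv[1])); p=im[v0-r:v0+r+1,u0-r:u0+r+1].astype(float)
    B,G,Rr=p[...,0],p[...,1],p[...,2]
    w=np.clip((np.minimum(np.minimum(B,G),Rr)-110) if kind=="w" else (Rr-np.maximum(G*1.0,B)-40),0,None)
    v,u=np.mgrid[v0-r:v0+r+1,u0-r:u0+r+1]; return np.array([(w*u).sum(),(w*v).sum()])/max(w.sum(),1e-9)
f=lambda x,y:(270+x/6.667-.4,190+y/6.667-.4)
M={"W":(f(338,150),"w",3),"O1":(f(415,152),"o",3),"R1":(f(473,202),"o",3),"O2":(f(330,362),"o",3),"R2":(f(271,311),"o",3)}
X={}
for k,(uv,kd,r) in M.items():
    c=cent(im,uv,kd,r);X[k]=onplane("top",[c],.160)[0];print(k,np.round(uv,1),c.round(2),X[k].round(4))
print("cO",(X["O1"]+X["O2"])/2,"cR",(X["R1"]+X["R2"])/2)
for k,o in(("O",40),("R",80)):
    v=X[k+"1"]-X[k+"2"];print(k,"dist",np.linalg.norm(v),"yaw x",np.degrees(np.arctan2(v[1],v[0]))+o)
c=((X["O1"]+X["O2"])/2+(X["R1"]+X["R2"])/2)/2; v=X["W"]-c;print("W r",np.linalg.norm(v),np.degrees(np.arctan2(v[1],v[0])))
# side: rim z via intersection
for nm,X0 in X.items(): print(nm,"side proj crop",((proj("side",X0)[0]-[270,215]+.4)*6.667).round(0))
# rim plane from depth
v,u=np.mgrid[200:255,300:350];P=bydepth("top",np.c_[u.ravel(),v.ravel()],d[v,u].ravel())
r=np.hypot(*(P[:,:2]-c[:2]).T);m=(r>.034)&(r<.042)&(abs(P[:,2]-.16)<.012)
A=np.c_[P[m][:,:2]-c[:2],np.ones(m.sum())];s=np.linalg.lstsq(A,P[m][:,2],rcond=None)[0];print("plane",m.sum(),s,(A@s-P[m][:,2]).std())
v,u=np.mgrid[232:256,276:300];P=bydepth("top",np.c_[u.ravel(),v.ravel()],d[v,u].ravel());m=(P[:,2]>.125)&(P[:,2]<.16);print("paddle",P[m].mean(0),m.sum())
```

```text
W [320.3 212.1] [319.44 210.58] [0.6038 0.0449 0.16  ]
O1 [331.8 212.4] [331.59 212.2 ] [0.5997 0.0135 0.16  ]
R1 [340.5 219.9] [340.53 219.86] [ 0.5796 -0.0095  0.16  ]
O2 [319.1 243.9] [319.07 243.78] [0.5171 0.0454 0.16  ]
R2 [310.2 236.2] [310.21 236.  ] [0.5372 0.0682 0.16  ]
cO [0.558401   0.02945004 0.16      ] cR [0.55840372 0.02933143 0.16      ]
O dist 0.08845075488492617 yaw x 18.87939797872389
R dist 0.08848541530730164 yaw x 18.630504335876772
W r 0.047992900520052235 18.808147054543863
W side proj crop [177.  94.]
O1 side proj crop [237.  62.]
R1 side proj crop [318.  52.]
O2 side proj crop [375. 167.]
R2 side proj crop [291. 177.]
plane 253 [0.00600496 0.00649864 0.16116664] 0.0028937714753061623
paddle [0.52652357 0.12253768 0.1407686 ] 161
```

```bash
python3 -m handwheel '[0.7,0.02,0.03,0.003,7,0,0, 0.7,0.04,0.06,0.006,14,0,0, 0.7,0.06,0.09,0.01,21,0,0, 0.7,0.08,0.12,0.013,28,0,0, 0.7,0.1,0.15,0.016,35,0,0, 0.7,0.119,0.19,0.02,42,0,0, 0.7,0.119,0.19,0.02,45.8,0,0, 0.7,0.119,0.19,0.02,45.8,0,0, 0.7,0.119,0.19,0.02,45.8,0,0, 0.7,0.119,0.19,0.02,45.8,0,0]'
python3 - <<'E'
from h import *
o=grab('d')
goto([.4992,-.295,.032],-111.8)
z=o["side"][0]
cv2.imwrite("pics/d_cs.png",cv2.resize(z[170:290,340:500],(800,600),interpolation=cv2.INTER_CUBIC))
E
```

```text
t: 5.22
tool_pos: [0.5027, -0.2877, 0.1202]
tool_rot: [-2.022, 0.377, 2.018]
contact_force: [0.5, -0.1, 0.4]
opening: 0.0599
t 5.32 tcp [ 0.5028 -0.2875  0.1204] shift [0.0884 0.0083 0.0008] yaw_y -111.12 F [ 0.7 -0.8  0.3] open 0.0599 q6 1.29
turn [ 0.68 -0.15 -0.03]
```

View pics/d_cs.png

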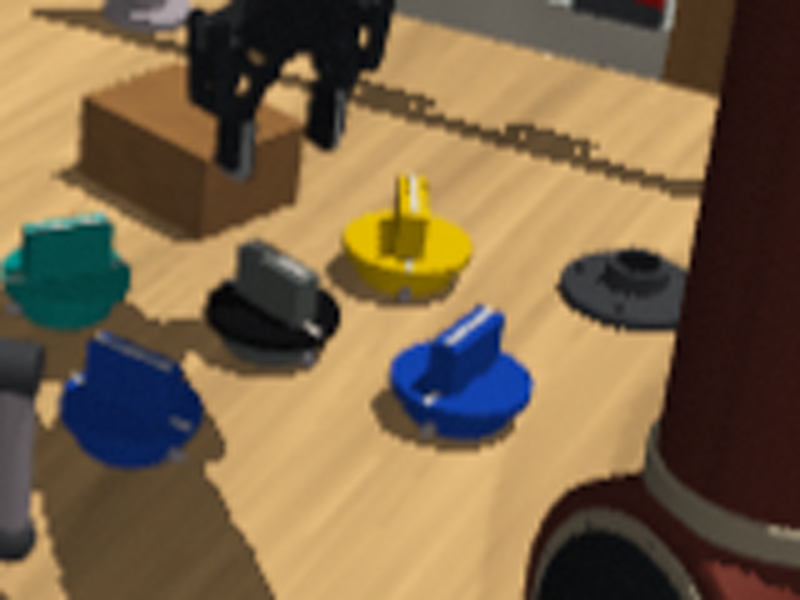

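The fingers are open above and left of the black cap, whose bar is at crop (278,268). I'll check its position with the side view.

Run:
```python
from h import *
a=np.radians(-21.8);x=np.array([np.cos(a),np.sin(a),0]);y=np.array([-x[1],x[0],0]);c=np.array([.4992,-.295,0])
im=cv2.imread("pics/d_cs.png")
for X,col in [(c+[0,0,.058]+sx*.027*x+sy*.009*y,(0,0,255)) for sx in(-1,1) for sy in(-1,1)]+[(c+[0,0,.026]+.04*(np.cos(t)*x+np.sin(t)*y),(0,255,0)) for t in np.linspace(0,6.28,25)]:
    p=((proj("side",X)[0]-[340,170])*5+2).astype(int);cv2.circle(im,tuple(map(int,p)),2,col,-1)
cv2.imwrite("pics/d_ov.png",cv2.resize(im[200:400,150:400],(750,600)))
```

```text
(no output)
```

View pics/d_ov.png

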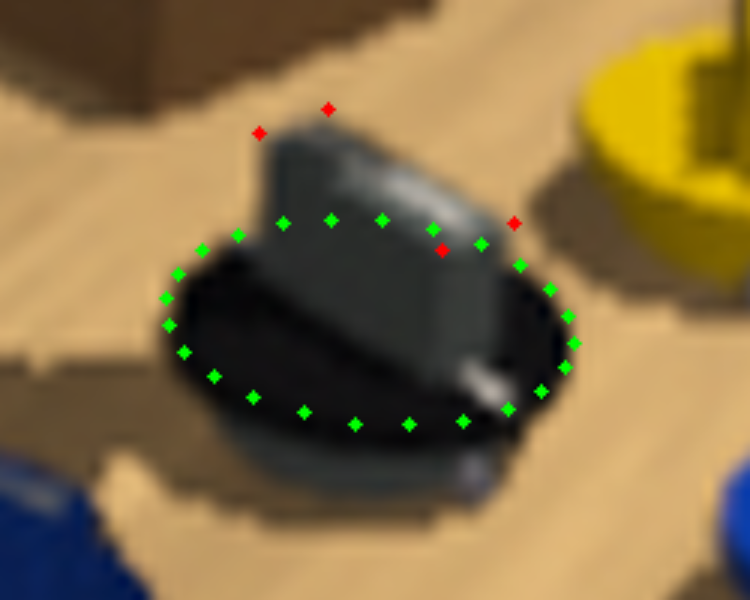

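```bash
python3 -m handwheel '[0.7,0,0.008,0.001,0.7,0,0, 0.7,0.02,0.008,0.001,0.7,0,0, 0.7,0.045,0.008,0.001,0.7,0,0, 0.7,0.065,0.008,0.001,0.7,0,0, 0.7,0.078,0.008,0.001,0.7,0,0, 0.7,0.088,0.008,0.001,0.7,0,0, 0.7,0.088,0.008,0.001,0.7,0,0]';python3 -c "
from h import *
goto([.4992,-.295,.032],-111.8)"
```

```text
t: 5.9
tool_pos: [0.4971, -0.2942, 0.0288]
tool_rot: [-2.008, 0.388, 2.014]
contact_force: [0.1, 0.7, -0.3]
opening: 0.0598
t 5.9 tcp [ 0.4971 -0.2942  0.0288] shift [-0.0032 -0.     -0.0022] yaw_y -111.92 F [ 0.1  0.7 -0.3] open 0.0598 q6 1.29
turn [-0.12  0.19  0.05]
```

```bash
python3 -m handwheel '[0.7,-0.003,0,-0.002,0,0,0, 0.7,-0.003,0,-0.002,0,0,0, 0,-0.003,0,-0.002,0,0,0, 0,-0.003,0,-0.002,0,0,0, 0,-0.003,0,-0.002,0,0,0, 0,-0.003,0,-0.002,0,0,0, 0,-0.003,0,-0.002,0,0,0]' 60;python3 -c "
from h import *
goto([.4992,-.295,.2],-111.8)"
```

```text
t: 6.48
tool_pos: [0.5007, -0.2963, 0.0346]
tool_rot: [-2.013, 0.391, 2.011]
contact_force: [-0.0, 0.4, 3.1]
opening: 0.017
t 6.48 tcp [ 0.5007 -0.2963  0.0346] shift [-0.1654 -0.0006  0.0017] yaw_y -111.93 F [-0.   0.4  3.1] open 0.017 q6 1.29
turn [-0.13 -0.08 -0.03]
```

```bash
python3 -m handwheel '[0,-0.01,0,0,0,0,0, 0,-0.04,0,0,0,0,0, 0,-0.08,0,0,0,0,0, 0,-0.12,0,0,0,0,0, 0,-0.16,0,0,0,0,0, 0,-0.19,0,0,0,0,0, 0,-0.21,0,0,0,0,0, 0,-0.21,0,0,0,0,0, 0,-0.21,0,0,0,0,0]';python3 -c "
from h import *
goto([.5584,.0294,.25],-71.25)"
```

```text
t: 7.23
tool_pos: [0.5005, -0.296, 0.2449]
tool_rot: [-2.014, 0.391, 2.01]
contact_force: [0.5, 0.1, -2.2]
opening: 0.0172
t 7.23 tcp [ 0.5005 -0.296   0.2449] shift [-0.0054 -0.3235  0.0678] yaw_y -111.93 F [ 0.5  0.1 -2.2] open 0.0172 q6 1.29
turn [-40.68  -0.11  -0.08]
```

```bash
python3 -m handwheel '[0,0,-0.03,0.006,-4,0,0, 0,0,-0.06,0.013,-8,0,0, 0,0,-0.1,0.02,-13,0,0, 0,0,-0.14,0.029,-18,0,0, 0,0,-0.18,0.037,-23,0,0, 0,0,-0.22,0.046,-28,0,0, 0,0,-0.26,0.054,-33,0,0, 0,0,-0.295,0.062,-38,0,0, 0,0,-0.3235,0.068,-40.7,0,0, 0,0,-0.3235,0.068,-40.7,0,0, 0,0,-0.3235,0.068,-40.7,0,0, 0,0,-0.3235,0.068,-40.7,0,0]';python3 - <<'E'
from h import *
o=grab('e')
goto([.5584,.0294,.21],-71.25)
cv2.imwrite("pics/e_ct.png",cv2.resize(o["top"][0][190:280,260:380],(800,600),interpolation=cv2.INTER_CUBIC))
cv2.imwrite("pics/e_cs.png",cv2.resize(o["side"][0][185:305,250:410],(800,600),interpolation=cv2.INTER_CUBIC))
E
```

```text
t: 8.23
tool_pos: [0.5568, 0.0294, 0.2412]
tool_rot: [2.04, 0.338, -2.049]
contact_force: [0.0, -0.1, -0.3]
opening: 0.0169
t 8.33 tcp [0.5573 0.0286 0.2423] shift [ 0.0323 -0.0004 -0.0014] yaw_y -71.34 F [-0.4  0.2 -1.1] open 0.017 q6 1.16
turn [-0.09  0.13  0.04]
```

View pics/e_cs.png

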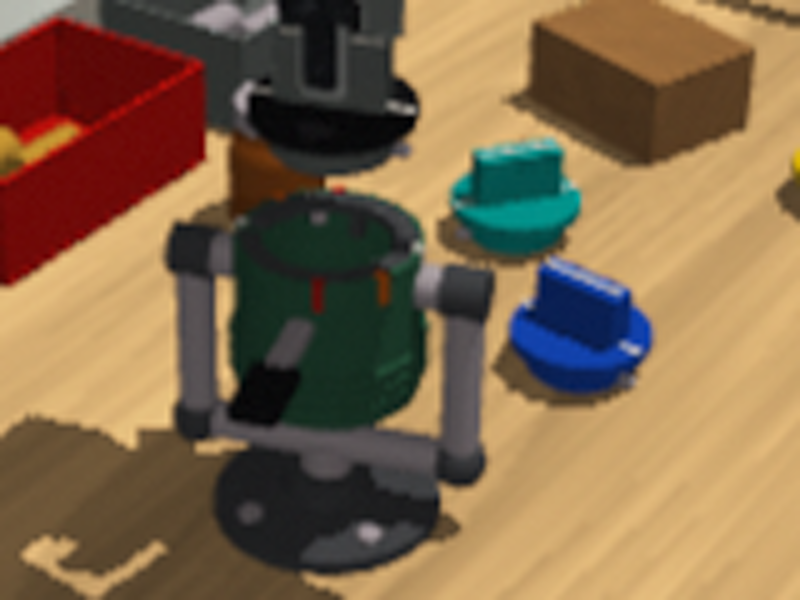

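View pics/e_ct.png

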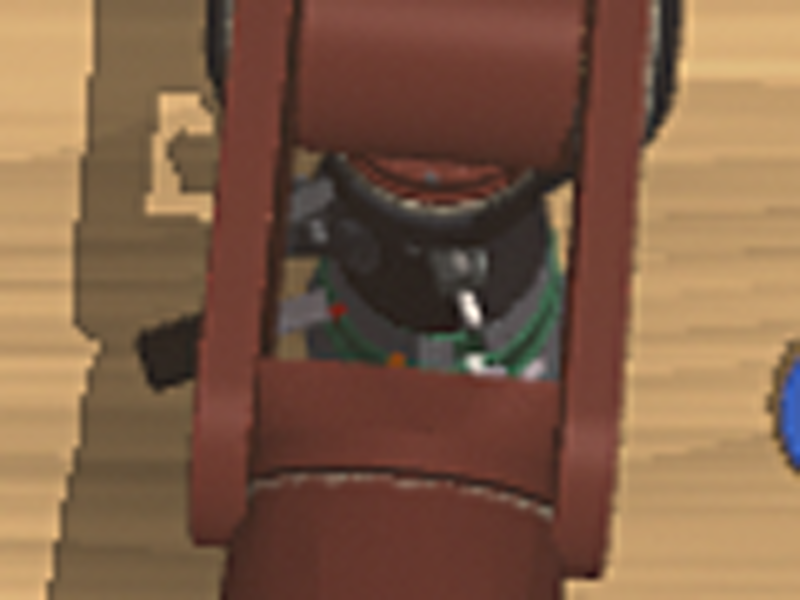

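Run:
```python
from h import *
im=cv2.imread("pics/e_cs.png")
T=np.array([.5573,.0286,.2423]);a=np.radians(18.7);x=np.array([np.cos(a),np.sin(a),0]);y=np.array([-x[1],x[0],0])
c=T-[0,0,.0346]-.0019*x; m=np.array([.5584,.0294,.160])
def dr(X,col):
    p=((proj("side",X)[0]-[250,185])*5+2).astype(int);cv2.circle(im,tuple(map(int,p)),2,col,-1)
for t in np.linspace(0,6.28,37):
    e=np.cos(t)*x+np.sin(t)*y
    dr(c+[0,0,.026]+.04*e,(0,255,0)); dr(m+.046*e,(0,255,255)); dr(m+.032*e,(255,0,255))
cv2.imwrite("pics/e_ov.png",cv2.resize(im[50:300,180:480],(720,600)))
im=cv2.imread("pics/e_ct.png")
for t in np.linspace(0,6.28,37):
    e=np.cos(t)*x+np.sin(t)*y
    for X,col in((c+[0,0,.026]+.04*e,(0,255,0)),(m+.046*e,(0,255,255))):
        p=((proj("top",X)[0]-[260,190])*6.667+3).astype(int);cv2.circle(im,tuple(map(int,p)),2,col,-1)
for s in(-.04,-.027):
    p=((proj("top",c+[0,0,.026]+s*x)[0]-[260,190])*6.667+3).astype(int);cv2.circle(im,tuple(map(int,p)),3,(255,0,255),-1)
p=((proj("top",m-.044*x)[0]-[260,190])*6.667+3).astype(int);cv2.circle(im,tuple(map(int,p)),3,(0,0,255),-1)
cv2.imwrite("pics/e_ovt.png",cv2.resize(im[200:400,250:600],(800,457)))
```

```text
(no output)
```

View pics/e_ov.png

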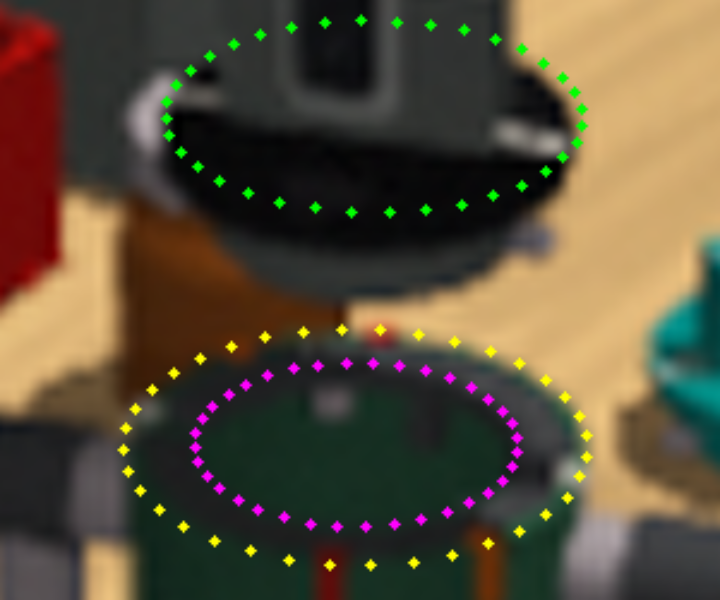

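View pics/e_ovt.png

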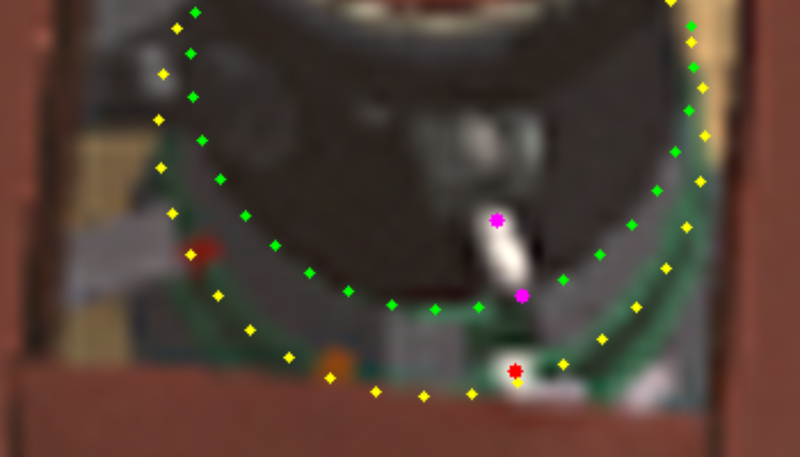

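The overlays show the cap centred about 1 mm behind the TCP along the bar, and level. I'll correct for that and lower to just above the rim.

```bash
python3 -m handwheel '[0,0.01,0,-0.0023,0,0,0, 0,0.025,0,-0.0023,0,0,0, 0,0.035,0,-0.0023,0,0,0, 0,0.042,0,-0.0023,0,0,0, 0,0.042,0,-0.0023,0,0,0, 0,0.042,0,-0.0023,0,0,0]';python3 - <<'E'
from h import *
goto([.5593,.0297,.1766],-71.25)
im=ctrl.get_image("side")[0]
goto([.5593,.0297,.1766],-71.25)
cv2.imwrite("pics/f_cs.png",cv2.resize(im[185:275,270:390],(800,600),interpolation=cv2.INTER_CUBIC))
E
```

```text
t: 8.83
tool_pos: [0.5598, 0.0301, 0.201]
tool_rot: [2.043, 0.338, -2.046]
contact_force: [-0.7, -0.8, -1.1]
opening: 0.0166
t 8.83 tcp [0.5598 0.0301 0.201 ] shift [0.0244 0.0002 0.0006] yaw_y -71.26 F [-0.7 -0.8 -1.1] open 0.0166 q6 1.16
turn [-0.01  0.07  0.03]
t 8.88 tcp [0.5603 0.0302 0.2019] shift [0.0253 0.0001 0.0011] yaw_y -71.25 F [-0.8 -0.4 -1. ] open 0.0166 q6 1.16
turn [-0.   -0.01 -0.  ]
```

View pics/f_cs.png

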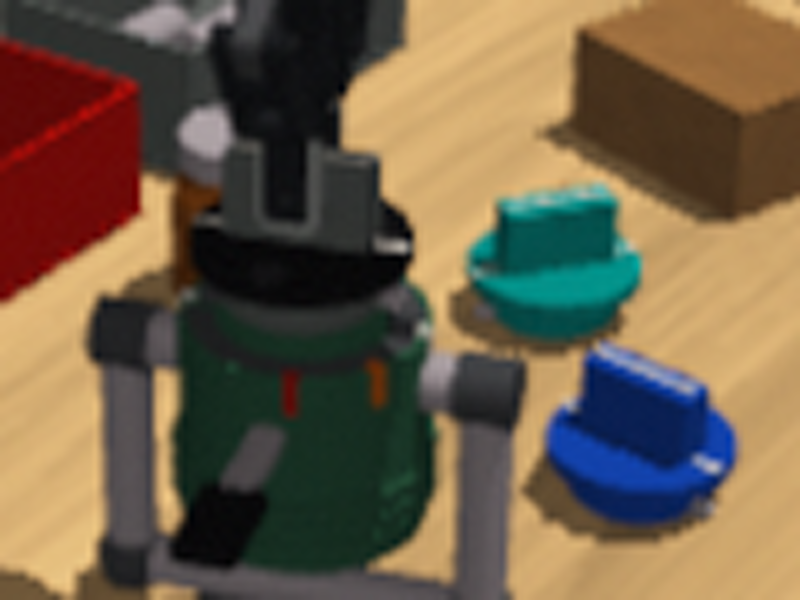

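The plug is over the mouth. The disc spans crop columns 190–413 and the can 178–435, so they are about 0.6 px apart. I'll shift 1 mm along the bar and descend slowly.

```bash
python3 -m handwheel '[0,0.003,0,0.001,0,0,0, 0,0.006,0,0.001,0,0,0, 0,0.008,0,0.001,0,0,0, 0,0.010,0,0.001,0,0,0, 0,0.012,0,0.001,0,0,0, 0,0.012,0,0.001,0,0,0]';python3 -c "
from h import *
goto([.5593,.0297,.1766],-71.25)"
```

```text
t: 9.38
tool_pos: [0.5589, 0.0301, 0.1891]
tool_rot: [2.043, 0.338, -2.045]
contact_force: [0.2, 1.1, -2.0]
opening: 0.0171
t 9.38 tcp [0.5589 0.0301 0.1891] shift [ 0.0125  0.0005 -0.0002] yaw_y -71.23 F [ 0.2  1.1 -2. ] open 0.0171 q6 1.16
turn [0.02 0.05 0.02]
```

```bash
python3 -m handwheel '[0,0.003,0,0,0,0,0, 0,0.006,0,0,0,0,0, 0,0.008,0,0,0,0,0, 0,0.010,0,0,0,0,0, 0,0.0115,0,0,0,0,0, 0,0.0125,0,0,0,0,0, 0,0.0125,0,0,0,0,0]';python3 -c "
from h import *
goto([.5593,.0297,.1766],-71.25)"
```

```text
t: 9.97
tool_pos: [0.559, 0.0301, 0.1769]
tool_rot: [2.044, 0.338, -2.045]
contact_force: [-0.4, -0.9, -1.6]
opening: 0.017
t 9.97 tcp [0.559  0.0301 0.1769] shift [ 0.0003  0.0004 -0.0001] yaw_y -71.23 F [-0.4 -0.9 -1.6] open 0.017 q6 1.16
turn [0.02 0.03 0.01]
```

```bash
python3 -m handwheel '[0,0.001,0,0,0,0,0, 0,0.0015,0,0,0,0,0, 0,0.0015,0,0,0,0,0]';python3 - <<'E'
from h import *
goto([.5593,.0297,.1766],-71.25)
im=ctrl.get_image("side")[0]
goto([.5593,.0297,.1766],-111.25)
cv2.imwrite("pics/g_cs.png",cv2.resize(im[185:275,270:390],(800,600),interpolation=cv2.INTER_CUBIC))
E
```

```text
t: 10.22
tool_pos: [0.5594, 0.0301, 0.1766]
tool_rot: [2.045, 0.338, -2.043]
contact_force: [-2.5, 0.1, 3.0]
opening: 0.0168
t 10.22 tcp [0.5594 0.0301 0.1766] shift [0.     0.0003 0.0002] yaw_y -71.23 F [-2.5  0.1  3. ] open 0.0168 q6 1.16
turn [ 0.02 -0.03 -0.01]
t 10.27 tcp [0.5594 0.03   0.1766] shift [-0.      0.0003  0.0002] yaw_y -71.23 F [-2.2 -1.1  3.5] open 0.017 q6 1.16
turn [ 4.002e+01 -3.000e-02 -0.000e+00]
```

View pics/g_cs.png

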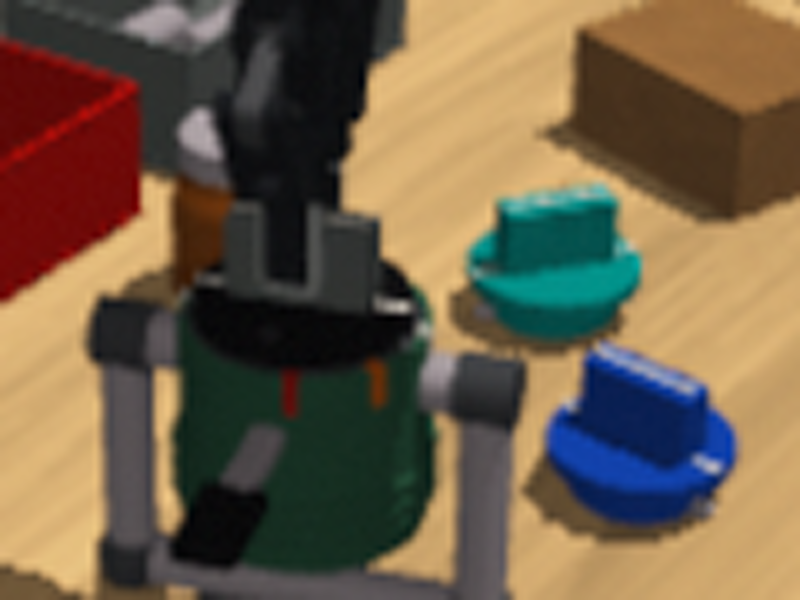

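The cap is seated flush: the disc meets the rim, TCP z is 0.1766 as predicted, and there is light contact. Now turn it clockwise, which is +x in the tool frame.

```bash
python3 -m handwheel '[0,0,0,0,3,0,0, 0,0,0,0,6,0,0, 0,0,0,0,9,0,0, 0,0,0,0,12,0,0, 0,0,0,0,15,0,0, 0,0,0,0,18,0,0, 0,0,0,0,20,0,0, 0,0,0,0,20,0,0]';python3 - <<'E'
from h import *
goto([.5593,.0297,.1766],-111.25);print(ctrl.get_obs()["wrist_torque"])
E
```

```text
t: 10.93
tool_pos: [0.5595, 0.0304, 0.1766]
tool_rot: [-2.211, 0.023, 2.209]
contact_force: [-1.0, 1.4, 3.9]
opening: 0.017
t 10.93 tcp [0.5595 0.0304 0.1766] shift [-0.      0.0007  0.0002] yaw_y -91.25 F [-1.   1.4  3.9] open 0.017 q6 1.51
turn [20.   -0.06  0.05]
[ 0.30494021  0.27441342 -0.00308951]
```

```bash
python3 -m handwheel '[0,0,0,0,3,0,0, 0,0,0,0,6,0,0, 0,0,0,0,9,0,0, 0,0,0,0,12,0,0, 0,0,0,0,15,0,0, 0,0,0,0,18,0,0, 0,0,0,0,20,0,0, 0,0,0,0,20,0,0, 0,0,0,0,20,0,0]';python3 - <<'E'
from h import *
o=grab('k')
goto([.5593,.0297,.1766],-111.25);print(ctrl.get_obs()["wrist_torque"])
cv2.imwrite("pics/k_cs.png",cv2.resize(o["side"][0][185:275,270:390],(800,600),interpolation=cv2.INTER_CUBIC))
cv2.imwrite("pics/k_ct.png",cv2.resize(o["top"][0][190:280,260:380],(800,600),interpolation=cv2.INTER_CUBIC))
E
```

```text
t: 11.68
tool_pos: [0.5597, 0.0303, 0.1765]
tool_rot: [-2.021, 0.376, 2.018]
contact_force: [-1.1, 1.1, 4.5]
opening: 0.0172
t 11.78 tcp [0.5597 0.0303 0.1765] shift [-0.0001  0.0007  0.0002] yaw_y -111.17 F [-1.4  1.5  5.1] open 0.017 q6 1.86
turn [ 0.08 -0.07  0.06]
[0.49022092 0.20835387 0.05046203]
```

View pics/k_cs.png

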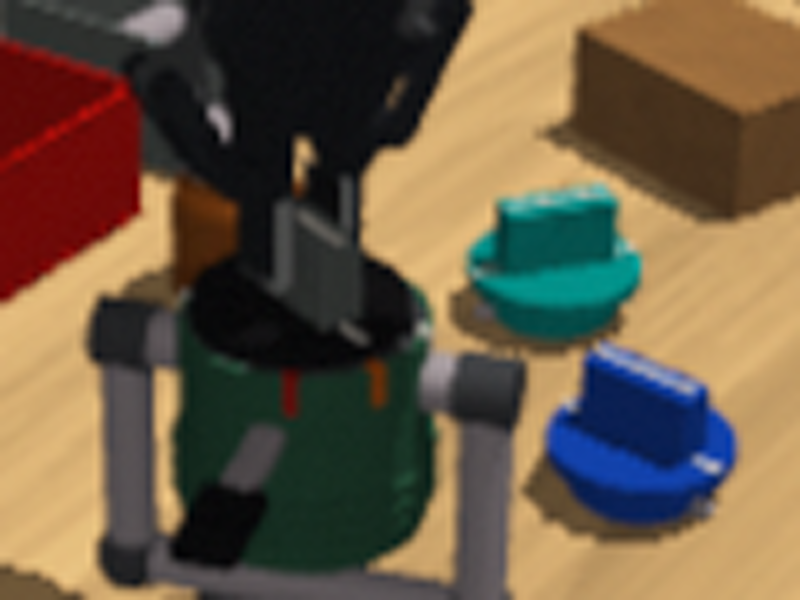

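View pics/k_ct.png

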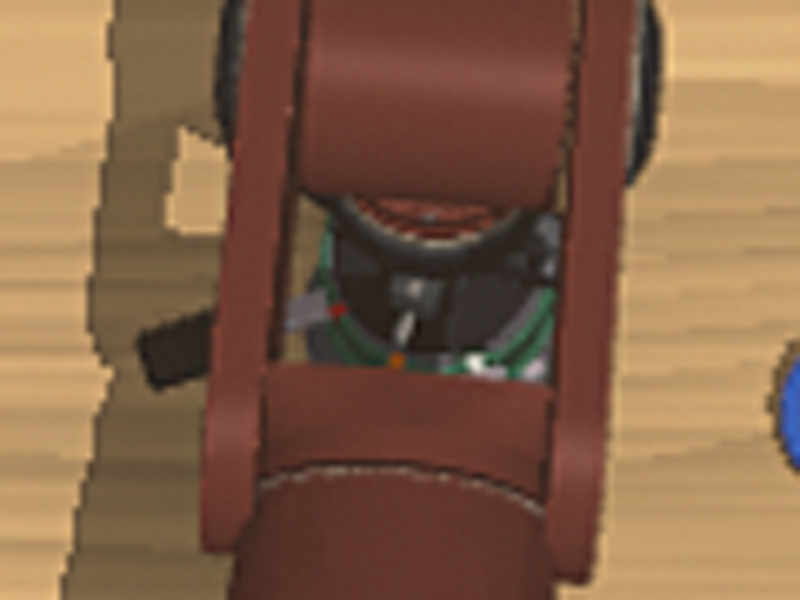

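In both views the white line points at the orange mark: top (405,325) to (398,362), side (352,335) to (376,372). The disc is flush and the paddle hasn't moved. I'll settle briefly and hand in.

```bash
python3 -m handwheel '[0,0,0,0,0,0,0, 0,0,0,0,0,0,0, 0,0,0,0,0,0,0, 0,0,0,0,0,0,0]';python3 - <<'E'
from h import *
goto([.5593,.0297,.1766],-111.25);print(abs(ctrl.get_obs()["dq"]).max())
print(ctrl.finish_job())
E
```

```text
t: 12.12
tool_pos: [0.5597, 0.0303, 0.1765]
tool_rot: [-2.021, 0.376, 2.018]
contact_force: [-2.0, 3.0, 5.7]
opening: 0.0171
t 12.12 tcp [0.5597 0.0303 0.1765] shift [-0.0001  0.0007  0.0002] yaw_y -111.17 F [-2.   3.   5.7] open 0.0171 q6 1.86
turn [ 0.08 -0.07  0.06]
0.0013366574644421332
the job is handed in; nothing more can be done
None
```

I levelled the lamp head by its paddle, fitted the black cap flush through the slots and turned it 40° clockwise to the orange mark. I handed the job in at t = 12.1 s, still gripping the cap; the station gives no verdict.

Last checks:
- **Level:** right after I pressed the paddle, the rim was within about 0.01 rad of flat by depth. The paddle had not visibly moved in the final pictures.
- **Seating:** the tool stopped at z = 0.1765 m, against 0.1766 m predicted for a flush cap. It carried 3–6 N of contact force, and the disc meets the rim in the side view.
- **Turn:** the gripper turned 39.9°, and the cap's white line points at the orange mark in both views. That is well short of the click at about 56°.
- **Grip and rest:** the fingers were closed on the bar at 17 mm with the grip set to 60 N, and the arm was still (under 0.002 rad/s).

One disagreement: the side camera put the cap about 1.3 px (some 2 mm) off the top-camera position. That is within the stated calibration, and I corrected the cap's 1–2 mm offset in the grip before inserting it. I did not re-measure the bystanders at the end, but nothing touched them on any move.

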